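# Nest a cast-lead battery terminal in the drill jig and clamp it

### The job

Load the cast-lead terminal into the drill jig: stand it flange down on the jig's bed and, with the clamp still drawn back, press it gently home until it bears on both round locating buttons; then push the clamp rod forward by its red knob until the nose holds the terminal against both buttons, and let go. Lead dents easily, so feel for the contacts and never drop the terminal or press it hard against the buttons, the nose or the bed; leave the other things on the bench where they are.

Things in the scene. Friction and masses are not known exactly. Their poses are not given: they have to be found in the camera images.
- terminal_mid (a point): The grey cast-lead terminal, 0.4 to 0.5 kg, standing loose on the bench, flange down: a round flange 46 mm across and 16 mm high, on it a round boss 30 mm across and 20 mm high (36 mm in all; grip it by the boss). This point is on its axis, 18 mm above its underside; z is its axis, its yaw has no meaning. Lead dents: over 18 N on a button or from the nose, or 40 N on the bed, spoils it.
- jig: The drill jig, fixed: a plate 250 x 110 mm, blue with an oiled steel top, the bed, 15 mm above the bench. Origin: centre of its underside; x runs lengthwise from the clamp to the stop plate, z up. At x = -22 mm a dark bush block, 36 mm wide, its top 42 mm above the bench, carries the clamp rod. At the +x end an aluminium U-shaped stop plate, 90 mm wide, 7 mm thick, is bolted on through slots.
- jig_buttons (a point): A point of the jig above jig_seat, at the buttons' mid height. The two locating buttons, oiled steel discs 16 mm across, stand on the arms of the stop plate, 7 to 15.5 mm above the bed. The seated terminal stands between the arms, flat on the bed, its flange on both buttons: seen from its axis they lie 55 degrees left and right of the jig's +x. If it touches only one button, that one pushes it sideways.
- jig_seat (a point): Point of the jig on the bed, x = 65 mm, y = 0: the axis of the seated terminal if the stop plate were in the middle of its slots. The plate, and so the true seat, is bolted up to 8 mm from there either way along the jig's x and 6 mm along y; this is not measured: find it by sight or feel. Set down with its axis 20 mm from here towards the clamp, the terminal clears the buttons and the nose in any case.
- clamp (a joint): Travel of the clamp rod along the jig's +x, 0 (fully back) to 0.055 m; at the start up to 0.01. It slides stiffly (about 5 N) and stays where it is left. Its nose, a steel disc 21 mm across, centred 26 mm above the bench, has its flat face at x = 5 mm when fully back. It meets the seated terminal at a travel of 0.029 to 0.045; 5 to 10 N more than the sliding force then clamps well.
- clamp_knob (a point): Middle of the red knob of the clamp rod, an upright cylinder 24 mm across and 24 mm high (52 to 76 mm above the bench) on a thin stem, 110 mm behind the nose's face. Push it, or grip it across and push it, along the jig's +x.
- link_a: Bystander: a lead cell link, 110 x 38 x 17 mm, flat on the bench beside the jig; origin at the centre of its underside, x lengthwise.
- link_b: Bystander: a second lead cell link, the same, on the bench near the terminal.
- cap_a: Bystander: a red vent cap, 42 mm across and 18 mm high, beside the jig; origin at the centre of its underside.
- cap_b: Bystander: a second red vent cap, the same, near the terminal.
- spanner: Bystander: a steel spanner 190 mm long, flat on the bench; origin in the middle, x lengthwise.
- brush: Bystander: a brush 200 mm long with a wooden handle; origin in the middle, x lengthwise.
- sprayer: Bystander: a white bottle, 60 mm across and 160 mm high; origin at the centre of its underside.
Not all that is in view belongs to the job. There is more than one size of the part that bears terminal_mid; the job needs the middle-sized.

How it is judged:
By the outcome, as a careful person would: the job done as asked, in the order asked, and still so for the second after the job is handed in, with the robot touching nothing.
It also fails if it takes over 70 s, if anything falls off the work surface, if the arm or the gripper's body presses on something with over 40 N, if the wrist force passes 120 N, or if a joint passes its speed limit or range.

### The arm

A 7-joint arm with a two-finger parallel gripper is mounted at the origin on the work surface. World frame = base frame: x ahead of the robot, y to its left, z up, the work surface at z = 0. Lengths are in m, angles in rad, forces in N, time in s.
With the tool pointing down it reaches from about 0.35 to 0.9 m from the base axis. Payload 8.1 kg.
Tool frame: the origin (TCP) lies midway between the tips of the shut fingers; the grasp point (between the pads) lies 19 mm behind it; z points along the fingers, x is the direction in which the jaws open and shut, and the axes are right-handed (so a half turn about z gives the same grasp; the last joint's range is limited). The gripper opens to 92 mm and grips with 3 to 60 N. Pads are 19 mm wide; open, the fingers measure 130 mm over their backs; the gripper's body (75 mm by 190 mm) begins 47 mm behind the grasp point.
Start: joints at [1.116, 0.434, 0.025, 1.573, -0.012, 1.134, -0.075], TCP at [0.215, -0.587, 0.227] pointing down, gripper open.
Joint ranges: [-2.62, 2.62], [-0.44, 2.09], [-1.27, 1.32], [0.08, 2.57], [-1.32, 4.46], [0.12, 2], [-2.74, 2.74]. Speed limits (rad/s): [2.22, 2.22, 3.01, 3.01, 3.14, 3.14, 3.14].

### API

Orientations are given as a rotation vector (axis times angle).
In Python, from cell import arm gives the robot as it stands.
- The arm moves only by the tool jog_arm, never from a script. Its argument "commands" is a list of rows, each an object with "translation": the shift along the tool's x, y, z in mm, a list of three; "turn": the turn, a rotation vector about the tool's x, y, z in rad, a list of three. A call has 1 to 12 rows; each row is the pose to reach, as a shift and turn from the pose commanded when the call began, along the tool's axes at that moment; what a row does not reach only later rows make up. A row lasts 1/12 s, in which the tool goes at most 41.7 mm and 7.16 degrees, less where a joint would pass 70% of its speed; a pose out of reach is approached as far as the arm can. A call with a gripper value outside its range is refused whole. "claw" is the closure, from -1 (fully open) to 1 (shut), so that 0 is half open, set as the call begins (left out, the last holds). The fingers move at their own pace and stop on an object; "grip_force" is the grip in N (left out, the last holds). Time passes only in rows, so rows that repeat a pose let the fingers close. It gives the time, the measured TCP pose, the force and the opening at its end, in the units of the state.
- arm.observe(): the state, without advancing time (a new reading comes with each control period).
- arm.get_image(name): name is "scene" or "top" or "wrist"; returns the picture (384x512x3 uint8, blue, green, red); there is no depth.
- arm.camera_info(name): a dict with "vertical_fov" (degrees; the focal length in pixels is half the picture's height over the tangent of half this angle, whatever the lens; pixels are square), "cx", "cy" (the principal point, pixels), "eye" and "rotation" of the camera in the world. Camera axes: x right, y up, looking along -z (the intrinsics and any distortion apply to the point x, -y, -z); pixel columns grow to the right and rows downward; lengths in m; the calibration is good to about 2 mm. A picture is of the moment at which its call begins: read the wrist's pose just before it. camera_info takes no time and is no camera call; for the wrist camera it gives the pose at the moment of the call.
- arm.sign_off(): hands the job in, once; it reports no verdict.
Trained networks look in the newest picture that a camera, given by its name, has taken for a name from the list of things; names that differ only in an ending like _2 or _b are one class to them, and where a whole thing is asked for, a point or a joint stands for the part that bears it (a point fixed in the world has none). Each returns a list of dicts, best first, with "confidence" (0 to 1); they miss things now and then, are a little off and sometimes report something else, mostly with a low value. They report only what shows in the picture. A call takes as long as a camera call. They do not tell look-alikes from the thing itself.
- arm.trace(camera, query): "region" (384x512 bool, what is visible of it) and "box" ([left, top, width, height] in pixels, round what is visible of it).
- arm.landmark_of(camera, query): "at" ([column, row] in pixels: a listed point, or the origin of a listed thing).
The state is a dict: "clock": time; "joints": joint angles; "dq": joint speeds; "joint_efforts": joint torques, N m; "position": TCP position; "ee_rot": TCP orientation; "force": force on the tool from outside, world axes, zero at the start; "ft_torque": the same for the moment, N m; "width": opening from 0.0 (shut) to 1.0 (fully open).
Only numpy, scipy, OpenCV 4.12 (cv2) and the standard library are available. Lean on these libraries where they do the work, as an engineer would, in place of code of your own. Each camera call takes 0.05 s, during which the arm holds its last target. There are 200 camera calls.

## Working session

There is one attempt and no reset: what is moved stays moved. The work goes in short steps, Python scripts to look and compute and a tool call to move; the robot and the scene stay as the last step left them, time stands still between calls to the robot, and variables do not carry over. Pictures are saved under pics/ and viewed, about 8 in all and at most 12, crops included, and the job is handed in when it is done.

Besides the shell and the picture viewer there is one more tool, called after "Emit:" as name(argument=value, ...), one argument or row to a line, values as JSON. jog_arm: Moves the arm, as the interface text tells. Its arguments: {"type":"object","properties":{"commands":{"type":"array","items":{"type":"object","properties":{"translation":{"type":"array","items":{"type":"number"}},"turn":{"type":"array","items":{"type":"number"}}}}},"claw":{"type":"number"},"grip_force":{"type":"number"}},"required":["commands"]}

```bash
mkdir -p pics; ls; cat > h.py <<'E'
import numpy as np, cv2
from cell import arm
from scipy.spatial.transform import Rotation as R
def ray(info,uv):
    f=192/np.tan(np.radians(info['vertical_fov'])/2)
    D=np.array(info.get('distortion',[0,0,0,0,0]),float).ravel() if info.get('distortion') is not None else np.zeros(5)
    K=np.array([[f,0,info['cx']],[0,f,info['cy']],[0,0,1]])
    p=cv2.undistortPoints(np.array([[uv]],float),K,D)[0,0]
    d=np.array(info['rotation'])@np.array([p[0],-p[1],-1]); return np.array(info['eye']),d
def at(info,uv,z):
    e,d=ray(info,uv); return e+d*(z-e[2])/d[2]
def st():
    s=arm.observe(); print('t',round(s['clock'],2),'p',np.round(s['position'],4),'F',np.round(s['force'],2),'w',round(s['width'],3)); return s
def tool(s,d):  # world shift -> tool mm
    return R.from_rotvec(s['ee_rot']).inv().apply(d)*1000
E
python3 - <<'E'
from h import *
s=st(); print(s['ee_rot'])
ims=[]
for n in ['scene','top']:
    i=arm.camera_info(n); print(n,i)
    im=arm.get_image(n); cv2.imwrite(f'pics/{n}0.png',im)
    ims.append(im)
    for q,z in [('terminal_mid',.018),('jig',0),('jig_buttons',.026),('jig_seat',.015),('clamp_knob',.064)]:
        for r in arm.landmark_of(n,q)[:4]:
            print(q,round(r['confidence'],2),np.round(r['at'],1),np.round(at(i,r['at'],z)[:2],4))
cv2.imwrite('pics/wrist0.png',arm.get_image('wrist')); print(arm.camera_info('wrist'))
E
```

```text
pics
t 0.0 p [ 0.2151 -0.5863  0.2259] F [ 0.35  0.49 -0.  ] w 1.003
[-2.57517649e+00  1.79808579e+00  2.18606077e-03]
scene {'vertical_fov': 51.22475132678407, 'cx': 257.80319669547123, 'cy': 192.2364343197517, 'eye': array([ 1.1041744 , -0.2483339 ,  0.85946687]), 'rotation': array([0.59942843, 0.41584661, 1.11312091])}Traceback (most recent call last):
  File "<stdin>", line 10, in <module>
  File "h.py", line 11, in at
    e,d=ray(info,uv); return e+d*(z-e[2])/d[2]
                                          ~^^^
IndexError: invalid index to scalar variable.
```

```bash
sed -i "s/np.array(info\['rotation'\])@np.array(\[p\[0\],-p\[1\],-1\])/R.from_rotvec(info['rotation']).apply([p[0],-p[1],-1])/" h.py
python3 - <<'E'
from h import *
for n in ['scene','top']:
    i=arm.camera_info(n); print(n,i)
    im=arm.get_image(n); cv2.imwrite(f'pics/{n}0.png',im)
    for q,z in [('terminal_mid',.018),('jig',0),('jig_buttons',.026),('jig_seat',.015),('clamp_knob',.064)]:
        for r in arm.landmark_of(n,q)[:4]:
            print(q,round(r['confidence'],2),np.round(r['at'],1),np.round(at(i,r['at'],z)[:2],4))
print(arm.camera_info('wrist'))
E
```

```text
scene {'vertical_fov': 51.22475132678407, 'cx': 257.80319669547123, 'cy': 192.2364343197517, 'eye': array([ 1.1041744 , -0.2483339 ,  0.85946687]), 'rotation': array([0.59942843, 0.41584661, 1.11312091])}
terminal_mid 0.68 [158.1 248. ] [ 0.5237 -0.2819]
terminal_mid 0.63 [185.2 233.8] [ 0.5103 -0.2088]
terminal_mid 0.61 [230.4 215.6] [ 0.5031 -0.0845]
jig 0.66 [299.8 218.2] [0.5721 0.0837]
jig_buttons 0.82 [316.2 230.4] [0.6381 0.0941]
jig_buttons 0.31 [100.2 203.8] [ 0.3326 -0.3896]
jig_seat 0.72 [316.2 235.7] [0.6461 0.091 ]
jig_seat 0.49 [283.1 181.9] [0.4513 0.0919]
clamp_knob 0.53 [282.6 178.7] [0.4785 0.0758]
top {'vertical_fov': 54.32172541069675, 'cx': 256.18599094653047, 'cy': 188.62003901744347, 'eye': array([0.33912543, 0.0046841 , 1.02921487]), 'rotation': array([ 0.12178387, -0.12994751, -1.5435357 ])}
terminal_mid 0.64 [359.5 182.4] [ 0.5274 -0.2824]
terminal_mid 0.6 [291.3 189.9] [ 0.502  -0.0949]
terminal_mid 0.54 [330.  185.6] [ 0.5165 -0.2011]
jig 0.93 [227.4 162.3] [0.5792 0.084 ]
jig_buttons 0.84 [224.6 137.6] [0.6432 0.0923]
jig_seat 0.58 [225.6 137.3] [0.6475 0.0905]
clamp_knob 0.65 [227.5 191.3] [0.4868 0.0761]
clamp_knob 0.24 [228.3 162.1] [0.5649 0.0767]
{'vertical_fov': 67.84414181919283, 'cx': 255.83405615434344, 'cy': 191.11457576167368, 'eye': array([ 0.28808056, -0.56007628,  0.3857072 ]), 'rotation': array([-0.25337653,  0.17759934, -1.2102629 ])}
```

View pics/top0.png

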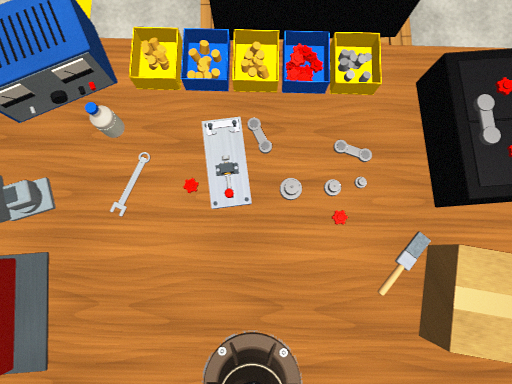

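View pics/scene0.png

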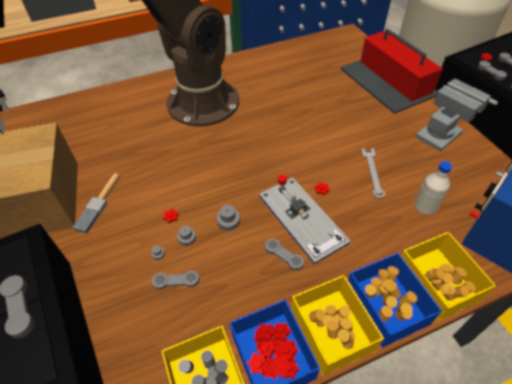

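```bash
python3 - <<'E'
from h import *
s=st(); print(tool(s,np.array([.51,-.205,.15])-s['position']), tool(s,np.array([.51,-.205,.226])-s['position']))
for n in ['top','scene']:
    i=arm.camera_info(n); arm.get_image(n)
    for q in ['clamp_knob','jig']:
      for r in arm.trace(n,q)[:2]:
        print(n,q,round(r['confidence'],2),r['box'])
        if q=='jig':
            c,_=cv2.findContours(r['region'].astype(np.uint8),0,2); c=max(c,key=cv2.contourArea)
            b=cv2.boxPoints(cv2.minAreaRect(c)); print([np.round(at(i,p,.015)[:2],3).tolist() for p in b])
E
```

```text
t 0.7 p [ 0.2154 -0.5867  0.2267] F [-0.51 -0.09  0.09] w 1.0
[-256.81573055 -408.11600782   76.7284249 ] [-256.81536229 -408.11622016    0.7284249 ]
top clamp_knob 0.47 [219.4, 155.7, 12.9, 44.2]
top jig 0.65 [204.2, 117.5, 45.9, 91.5]
[[0.694, 0.163], [0.712, 0.05], [0.46, 0.013], [0.444, 0.121]]
top jig 0.52 [224.5, 155.2, 9.0, 41.1]
[[0.537, 0.085], [0.537, 0.066], [0.479, 0.064], [0.478, 0.083]]
scene clamp_knob 0.7 [276.7, 174.8, 33.4, 45.5]
scene jig 0.82 [259.1, 175.1, 92.8, 90.3]
[[0.472, -0.003], [0.412, 0.122], [0.697, 0.162], [0.735, 0.051]]
```

Emit:
jog_arm(
  commands=[
    {"translation": [-20, -35, 0], "turn": [0, 0, 0.02]},
    {"translation": [-43, -67, 5], "turn": [0, 0, 0.06]},
    {"translation": [-65, -100, 10], "turn": [0, 0, 0.1]},
    {"translation": [-86, -135, 20], "turn": [0, 0, 0.14]},
    {"translation": [-108, -170, 27], "turn": [0, 0, 0.18]},
    {"translation": [-130, -202, 35], "turn": [0, 0, 0.22]},
    {"translation": [-152, -236, 42], "turn": [0, 0, 0.25]},
    {"translation": [-174, -270, 50], "turn": [0, 0, 0.25]},
    {"translation": [-196, -305, 57], "turn": [0, 0, 0.25]},
    {"translation": [-218, -340, 65], "turn": [0, 0, 0.25]},
    {"translation": [-240, -374, 72], "turn": [0, 0, 0.25]},
    {"translation": [-256, -400, 76], "turn": [0, 0, 0.25]},
  ],
  claw=-0.3,
  grip_force=25,
)

```text
clock: 2.0
position: [0.5044, -0.2049, 0.1502]
ee_rot: [-2.333, 2.102, 0.001]
force: [0.4, -0.9, 1.1]
width: 0.647
```

```bash
python3 - <<'E'
from h import *
s=st(); i=arm.camera_info('wrist'); im=arm.get_image('wrist'); cv2.imwrite('pics/w1.png',im)
for r in arm.landmark_of('wrist','terminal_mid')[:4]:
    print(round(r['confidence'],2),np.round(r['at'],1),np.round(at(i,r['at'],.018),4))
for r in arm.trace('wrist','terminal_mid')[:4]:
    b=r['box']; print(round(r['confidence'],2),np.round(b,1))
    if b[2]>30:
      rg=r['region'].astype(np.uint8); c=max(cv2.findContours(rg,0,1)[0],key=cv2.contourArea)
      P=np.array([at(i,p,.016)[:2] for p in c[:,0].astype(float)]).astype(np.float32); print(cv2.fitEllipse(P*1000))
print(arm.camera_info('wrist')['eye'])
E
```

```text
t 2.0 p [ 0.5044 -0.2049  0.1502] F [ 0.42 -0.86  1.12] w 0.647
0.88 [261.5 176.8] [ 0.511  -0.2099  0.018 ]
0.81 [338.2 166.1] [ 0.5306 -0.2877  0.018 ]
0.78 [146.8 173.2] [ 0.5023 -0.0902  0.018 ]
0.27 [271.2 241.3] [ 0.4381 -0.2289  0.018 ]
0.84 [318.3 149.8  33.2  30. ]
((530.2264404296875, -285.0201721191406), (30.345380783081055, 32.17464828491211), 148.01742553710938)
0.69 [239.  153.7  45.   41.6]
((512.439208984375, -209.24270629882812), (45.71723556518555, 46.305152893066406), 141.66973876953125)
0.55 [118.3 141.3  66.2  59.3]
((503.9447326660156, -92.8841323852539), (58.715335845947266, 69.71612548828125), 35.70138168334961)
[ 0.58120074 -0.1974962   0.30935134]
```

View pics/w1.png

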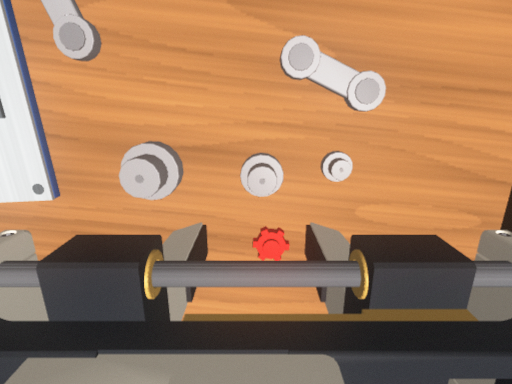

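Emit:
jog_arm(
  commands=[
    {"translation": [5.4, -7.5, 30]},
    {"translation": [5.4, -7.5, 65]},
    {"translation": [5.4, -7.5, 95]},
    {"translation": [5.4, -7.5, 118]},
    {"translation": [5.4, -7.5, 128]},
    {"translation": [5.4, -7.5, 130.5]},
    {"translation": [5.4, -7.5, 130.5]},
  ],
)

```text
schema error: expected keys translation, turn
```

Emit:
jog_arm(
  commands=[
    {"translation": [0, 0, 0]},
    {"translation": [0, 0, 0]},
    {"translation": [0, 0, 0]},
    {"translation": [0, 0, 0]},
    {"translation": [0, 0, 0]},
    {"translation": [0, 0, 0]},
  ],
  claw=1,
  grip_force=25,
)

```text
schema error: expected keys translation, turn
```

Emit:
jog_arm(
  commands=[
    {"translation": [5.4, -7.5, 30], "turn": [0, 0, 0]},
    {"translation": [5.4, -7.5, 65], "turn": [0, 0, 0]},
    {"translation": [5.4, -7.5, 95], "turn": [0, 0, 0]},
    {"translation": [5.4, -7.5, 118], "turn": [0, 0, 0]},
    {"translation": [5.4, -7.5, 128], "turn": [0, 0, 0]},
    {"translation": [5.4, -7.5, 130.5], "turn": [0, 0, 0]},
    {"translation": [5.4, -7.5, 130.5], "turn": [0, 0, 0]},
  ],
)

```text
clock: 2.73
position: [0.5104, -0.2141, 0.0204]
ee_rot: [2.33, -2.107, -0.0]
force: [0.5, 0.7, 0.3]
width: 0.652
```

Emit:
jog_arm(
  commands=[
    {"translation": [-4, -2, 0.5], "turn": [0, 0, 0]},
    {"translation": [-4, -2, 0.5], "turn": [0, 0, 0]},
  ],
)

```text
clock: 2.9
position: [0.5137, -0.2087, 0.0213]
ee_rot: [-2.331, 2.104, -0.004]
force: [-0.5, 0.2, 0.7]
width: 0.647
```

```bash
python3 - <<'E'
from h import *
s=st(); i=arm.camera_info('wrist'); im=arm.get_image('wrist'); cv2.imwrite('pics/w2.png',im)
print(s['ee_rot'],i['eye'],i['rotation']); st()
E
```

```text
t 2.9 p [ 0.5137 -0.2087  0.0213] F [-0.46  0.24  0.65] w 0.647
[-2.33068604  2.10425712 -0.0036327 ] [ 0.59031282 -0.20072262  0.18042224] [-0.23448816  0.21120985 -1.45813906]
t 2.95 p [ 0.5135 -0.2088  0.0212] F [ 0.59 -0.49  0.56] w 0.651
```

View pics/w2.png

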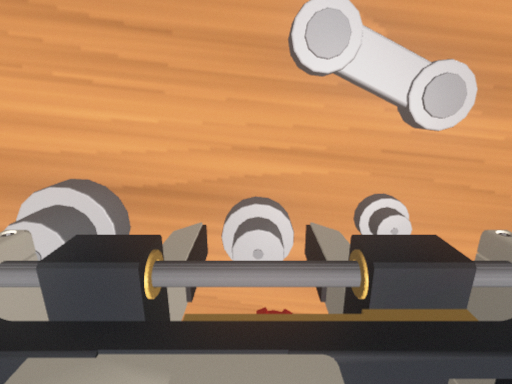

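Emit:
jog_arm(
  commands=[
    {"translation": [0, 1, 1.5], "turn": [0, 0, 0]},
    {"translation": [0, 1, 1.5], "turn": [0, 0, 0]},
  ],
)

```text
clock: 3.12
position: [0.5114, -0.2093, 0.0188]
ee_rot: [-2.331, 2.105, -0.001]
force: [-0.1, 1.2, -0.3]
width: 0.65
```

Emit:
jog_arm(
  commands=[
    {"translation": [0, 0, 0], "turn": [0, 0, 0]},
    {"translation": [0, 0, 0], "turn": [0, 0, 0]},
    {"translation": [0, 0, 0], "turn": [0, 0, 0]},
    {"translation": [0, 0, 0], "turn": [0, 0, 0]},
    {"translation": [0, 0, 0], "turn": [0, 0, 0]},
    {"translation": [0, 0, 0], "turn": [0, 0, 0]},
  ],
  claw=1,
  grip_force=25,
)

```text
clock: 3.62
position: [0.5113, -0.2093, 0.0182]
ee_rot: [2.331, -2.106, 0.0]
force: [-0.0, -0.4, 0.6]
width: 0.322
```

Emit:
jog_arm(
  commands=[
    {"translation": [0, 0, -8], "turn": [0, 0, 0]},
    {"translation": [0, 0, -30], "turn": [0, 0, 0]},
    {"translation": [0, 0, -65], "turn": [0, 0, 0]},
    {"translation": [0, 0, -100], "turn": [0, 0, 0]},
    {"translation": [-20, -5, -130], "turn": [0, 0, 0]},
    {"translation": [-55, -15, -142], "turn": [0, 0, 0]},
    {"translation": [-95, -25, -145], "turn": [0, 0, 0]},
    {"translation": [-135, -35, -145], "turn": [0, 0, 0]},
    {"translation": [-175, -45, -145], "turn": [0, 0, 0]},
    {"translation": [-215, -54, -145], "turn": [0, 0, 0]},
    {"translation": [-253, -63, -145], "turn": [0, 0, 0]},
    {"translation": [-284, -70, -145], "turn": [0, 0, 0]},
  ],
)

```text
clock: 4.62
position: [0.5513, 0.0841, 0.1634]
ee_rot: [-2.334, 2.103, 0.002]
force: [-0.1, 0.4, -4.2]
width: 0.319
```

```bash
python3 - <<'E'
from h import *
s=st(); i=arm.camera_info('wrist'); im=arm.get_image('wrist'); cv2.imwrite('pics/w3.png',im)
print(s['ee_rot'],i['eye'],i['rotation'])
for q,z in [('jig',0),('jig_buttons',.026),('jig_seat',.015),('clamp_knob',.064)]:
  for r in arm.landmark_of('wrist',q)[:3]:
    print(q,round(r['confidence'],2),np.round(r['at'],1),np.round(at(i,r['at'],z)[:2],4))
st()
E
```

```text
t 4.62 p [0.5513 0.0841 0.1634] F [-0.09  0.36 -4.25] w 0.319
[-2.33381192e+00  2.10290947e+00  1.75180860e-03] [0.62843678 0.09201783 0.32228105] [-0.23617403  0.21473442 -1.45573975]
jig 0.83 [252.6 151.5] [0.5784 0.0909]
jig_buttons 0.66 [253.5  92.1] [0.6406 0.096 ]
jig_seat 0.66 [252.7  90.8] [0.6423 0.0971]
t 4.87 p [0.5514 0.0799 0.163 ] F [ 0.21 -0.02 -4.4 ] w 0.318
```

View pics/w3.png

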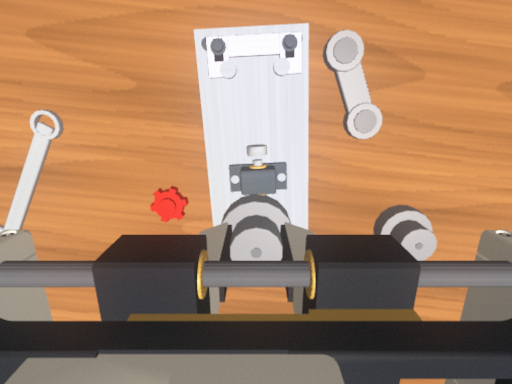

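```bash
python3 - <<'E'
from h import *
s=st(); i=arm.camera_info('wrist'); im=arm.get_image('wrist'); print(s['ee_rot'],i['eye'],i['rotation'])
np.savez('w4.npz',eye=i['eye'],rotation=i['rotation'],cx=i['cx'],cy=i['cy'],vertical_fov=i['vertical_fov'],im=im)
c=im[15:115,190:320]; cv2.imwrite('pics/w4c.png',cv2.resize(c,None,fx=6,fy=6,interpolation=cv2.INTER_CUBIC))
E
```

```text
t 4.87 p [0.5514 0.0799 0.163 ] F [ 0.21 -0.02 -4.4 ] w 0.318
[ 2.33060249e+00 -2.10424771e+00 -4.40001192e-04] [0.62868216 0.08793805 0.32182566] [-0.23791275  0.2140602  -1.45788419]
```

View pics/w4c.png

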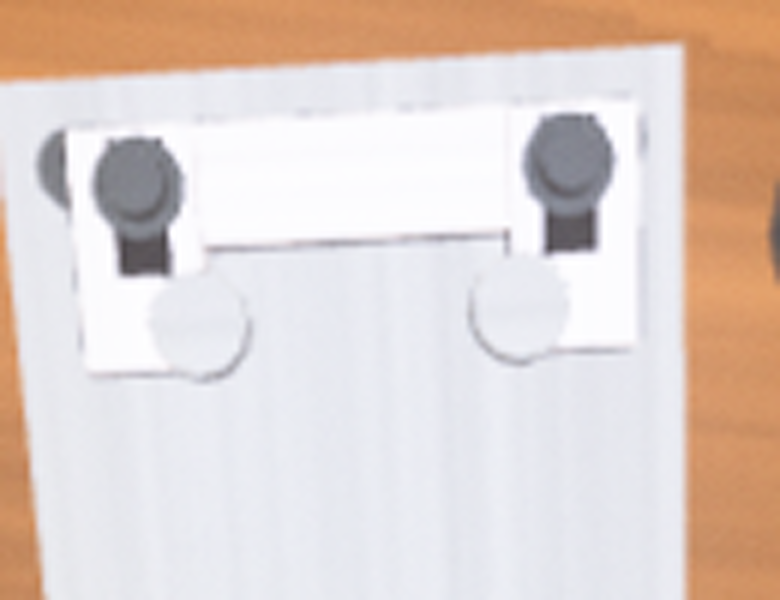

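```bash
python3 - <<'E'
from h import *
d=np.load('w4.npz'); i={k:d[k][()] for k in d.files if k!='im'}
c=lambda u,v:(190+u/6-.42,15+v/6-.42)
A=lambda u,v,z: at(i,c(u,v),z)[:2]*1000
L=A(198,321,.0305);Rr=A(520,307,.0305)
print('buttons',L,Rr,'dist',np.linalg.norm(L-Rr))
dd=L-Rr; yb=np.degrees(np.arctan2(dd[1],dd[0]))-90; print('yaw buttons',yb)
def yaw(p,q,o): e=q-p; return (np.degrees(np.arctan2(e[1],e[0]))-o+90)%180-90
print('end',yaw(A(0,85,.015),A(685,45,.015),90),'right',yaw(A(685,60,.015),A(688,600,.015),0),'left',yaw(A(5,150,.015),A(45,600,.015),0), 'bar', yaw(A(90,374,.022),A(635,347,.022),90))
# full-length edges
g=d['im']
for (u1,v1),(u2,v2) in [((190,31),(211,220))]: pass
y=np.radians(yb); ex=np.array([np.cos(y),np.sin(y)]); m=(L+Rr)/2
print('seat', m-ex*31*np.cos(np.radians(55)), 'expected half', 31*np.sin(np.radians(55)))
cr=A(685,45,.015); cl=A(0,85,.015); print('end corners',cr,cl)
E
```

```text
buttons [658.90773789 122.39269735] [666.06695818  72.27840916] dist 50.623080855415765
yaw buttons 8.13014298581372
end 8.805809148536525 right 8.95310895295981 left 7.700876996593422 bar 8.468507287048055
seat [644.88518703  94.82094609] expected half 25.393713372958747
end corners [708.81414738  50.06287486] [692.08447246 158.05757502]
```

Emit:
jog_arm(
  commands=[
    {"translation": [-2, -25, 0], "turn": [0, 0, -0.02]},
    {"translation": [-4, -55, 5], "turn": [0, 0, -0.044]},
    {"translation": [-4.5, -75, 30], "turn": [0, 0, -0.044]},
    {"translation": [-4.5, -78.5, 65], "turn": [0, 0, -0.044]},
    {"translation": [-4.5, -78.5, 95], "turn": [0, 0, -0.044]},
    {"translation": [-4.5, -78.5, 110], "turn": [0, 0, -0.044]},
    {"translation": [-4.5, -78.5, 113], "turn": [0, 0, -0.044]},
    {"translation": [-4.5, -78.5, 113], "turn": [0, 0, -0.044]},
  ],
)

```text
clock: 5.58
position: [0.6289, 0.091, 0.0492]
ee_rot: [2.373, -2.055, -0.002]
force: [0.4, -0.7, -3.7]
width: 0.318
```

```bash
python3 - <<'E'
from h import *
s=st(); i=arm.camera_info('wrist'); im=arm.get_image('wrist'); print(s['ee_rot'])
np.savez('w5.npz',eye=i['eye'],rotation=i['rotation'],cx=i['cx'],cy=i['cy'],vertical_fov=i['vertical_fov'],im=im)
c=im[100:260,140:380]; cv2.imwrite('pics/w5c.png',cv2.resize(c,None,fx=3,fy=3,interpolation=cv2.INTER_CUBIC))
st()
E
```

```text
t 5.58 p [0.6289 0.091  0.0492] F [ 0.42 -0.67 -3.71] w 0.318
[ 2.37306531e+00 -2.05456768e+00 -1.85977231e-03]
t 5.63 p [0.63   0.0917 0.0507] F [ 0.69 -0.04 -4.05] w 0.324
```

View pics/w5c.png

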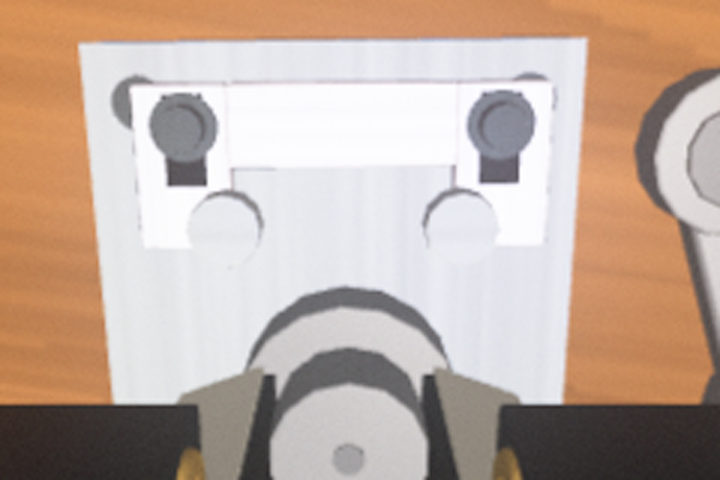

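```bash
python3 - <<'E'
from h import *
d=np.load('w5.npz'); i={k:d[k][()] for k in d.files if k!='im'}
A=lambda u,v,z: at(i,(140+u/3-.33,100+v/3-.33),z)[:2]*1000
L=A(226,226,.0305);Rr=A(461,226,.0305); dd=L-Rr; print(L,Rr,np.linalg.norm(dd),np.degrees(np.arctan2(dd[1],dd[0]))-90)
y=np.radians(8.4); ex=np.array([np.cos(y),np.sin(y)]); ey=np.array([-ex[1],ex[0]])
m=(L+Rr)/2; seat=m-17.78*ex; print('seat',seat)
T=A(349,459,.068); print('term top hole',T); tp=np.array([629.4,91.5])
for n,p in [('T',T),('tcp',tp)]: print(n,'from seat along x,y',(p-seat)@ex,(p-seat)@ey)
E
```

```text
[659.81201572 121.91712477] [666.95064517  72.43299565] 49.99639051635704 8.208912634985182
seat [645.79206837  94.57770396]
term top hole [629.2776134  91.1042487]
T from seat along x,y -16.844706253313767 -1.0237115927977087
tcp from seat along x,y -16.665820031828694 -0.6500843865825048
```

Emit:
jog_arm(
  commands=[
    {"translation": [-0.9, 0, 6], "turn": [0, 0, 0]},
    {"translation": [-0.9, 0, 11], "turn": [0, 0, 0]},
    {"translation": [-0.9, 0, 13.5], "turn": [0, 0, 0]},
    {"translation": [-0.9, 0, 14.5], "turn": [0, 0, 0]},
    {"translation": [-0.9, 0, 14.5], "turn": [0, 0, 0]},
  ],
)

```text
clock: 6.05
position: [0.6295, 0.0939, 0.0358]
ee_rot: [2.377, -2.054, 0.0]
force: [0.3, -0.4, -5.0]
width: 0.319
```

Emit:
jog_arm(
  commands=[
    {"translation": [0, 0, 0.7], "turn": [0, 0, 0]},
    {"translation": [0, 0, 0.7], "turn": [0, 0, 0]},
  ],
)

```text
clock: 6.22
position: [0.6297, 0.0939, 0.0352]
ee_rot: [-2.377, 2.054, -0.0]
force: [-0.2, -0.1, -5.1]
width: 0.32
```

Emit:
jog_arm(
  commands=[
    {"translation": [0, 0, 0.7], "turn": [0, 0, 0]},
    {"translation": [0, 0, 0.7], "turn": [0, 0, 0]},
  ],
)

```text
clock: 6.38
position: [0.6296, 0.0938, 0.0343]
ee_rot: [-2.377, 2.054, -0.0]
force: [0.3, 1.1, -4.5]
width: 0.317
```

Emit:
jog_arm(
  commands=[
    {"translation": [0, 0, 0.6], "turn": [0, 0, 0]},
    {"translation": [0, 0, 0.6], "turn": [0, 0, 0]},
  ],
)

```text
clock: 6.55
position: [0.6296, 0.0939, 0.0337]
ee_rot: [-2.377, 2.054, -0.0]
force: [-0.7, -0.2, -4.7]
width: 0.321
```

Emit:
jog_arm(
  commands=[
    {"translation": [0, 0, 0.4], "turn": [0, 0, 0]},
    {"translation": [0, 0, 0.4], "turn": [0, 0, 0]},
  ],
)

```text
clock: 6.72
position: [0.6298, 0.0939, 0.0336]
ee_rot: [-2.377, 2.054, -0.001]
force: [-1.5, -0.1, -2.1]
width: 0.321
```

Emit:
jog_arm(
  commands=[
    {"translation": [0, 0, 0.4], "turn": [0, 0, 0]},
    {"translation": [0, 0, 0.4], "turn": [0, 0, 0]},
  ],
)

```text
clock: 6.88
position: [0.6299, 0.0939, 0.0334]
ee_rot: [-2.377, 2.053, -0.001]
force: [-1.5, -0.1, 1.0]
width: 0.319
```

```bash
python3 - <<'E'
from h import *
s=st(); i=arm.camera_info('wrist'); im=arm.get_image('wrist'); print(s['ee_rot'])
np.savez('w6.npz',eye=i['eye'],rotation=i['rotation'],cx=i['cx'],cy=i['cy'],vertical_fov=i['vertical_fov'],im=im)
c=im[140:260,170:350]; cv2.imwrite('pics/w6c.png',cv2.resize(c,None,fx=4,fy=4,interpolation=cv2.INTER_CUBIC))
st()
E
```

```text
t 6.88 p [0.6299 0.0939 0.0334] F [-1.51 -0.09  1.04] w 0.319
[-2.37688364e+00  2.05345735e+00 -7.92992164e-04]
t 6.93 p [0.6299 0.0939 0.0334] F [-0.67 -0.84  2.65] w 0.321
```

View pics/w6c.png

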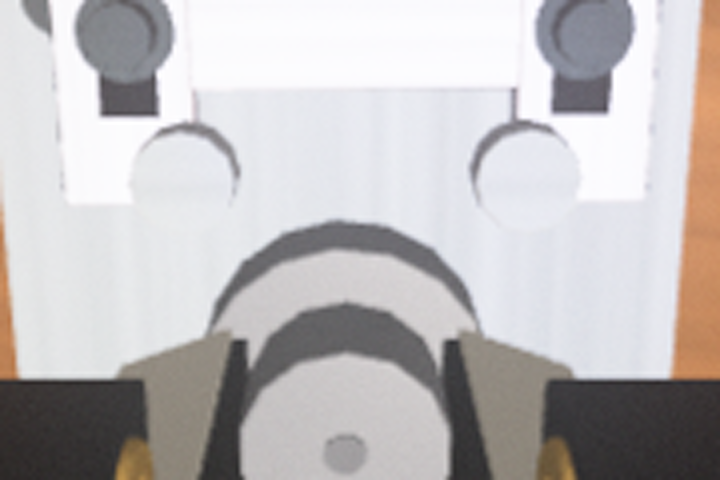

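```bash
python3 - <<'E'
from h import *
d=np.load('w6.npz'); i={k:d[k][()] for k in d.files if k!='im'}
A=lambda u,v,z: at(i,(170+u/4-.375,140+v/4-.375),z)[:2]*1000
L=A(183,178,.0305);Rr=A(527,176,.0305); dd=L-Rr; print(L,Rr,np.linalg.norm(dd),np.degrees(np.arctan2(dd[1],dd[0]))-90)
y=np.radians(8.4); ex=np.array([np.cos(y),np.sin(y)]); ey=np.array([-ex[1],ex[0]])
m=(L+Rr)/2; seat=m-17.78*ex; print('seat',seat)
T=A(345,453,.051); fl=(A(213,328,.031)+A(478,328,.031))/2
fr=A(343,249,.031)
for n,p in [('T',T),('fl mid',fl),('front',fr),('tcp',np.array([629.9,93.9]))]: print(n,p,'from seat',(p-seat)@ex,(p-seat)@ey)
E
```

```text
[659.40423907 122.33438091] [667.02857459  72.39650727] 50.516548923380924 8.680679304842215
seat [645.62714475  94.76808784]
T [629.42818624  93.88839818] from seat -16.153689204288117 1.4961402767595338
fl mid [639.57166144  95.30227162] from seat -5.912486914246932 1.4130565761592004
front [652.08779701  97.51309253] from seat 6.792343129509625 1.7717655481704668
tcp [629.9  93.9] from seat -15.685242079511273 1.4386936518196627
```

Emit:
jog_arm(
  commands=[
    {"translation": [0.7, -1, -0.4], "turn": [0, 0, 0]},
    {"translation": [1.45, -4, -0.4], "turn": [0, 0, 0]},
    {"translation": [1.45, -7, -0.4], "turn": [0, 0, 0]},
    {"translation": [1.45, -10, -0.4], "turn": [0, 0, 0]},
    {"translation": [1.45, -12, -0.4], "turn": [0, 0, 0]},
    {"translation": [1.45, -12.5, -0.4], "turn": [0, 0, 0]},
    {"translation": [1.45, -12.5, -0.4], "turn": [0, 0, 0]},
  ],
  grip_force=20,
)

```text
clock: 7.52
position: [0.6427, 0.0942, 0.0334]
ee_rot: [-2.377, 2.054, -0.001]
force: [0.4, -0.6, 0.7]
width: 0.322
```

Emit:
jog_arm(
  commands=[
    {"translation": [0, -0.6, 0], "turn": [0, 0, 0]},
    {"translation": [0, -1, 0], "turn": [0, 0, 0]},
    {"translation": [0, -1, 0], "turn": [0, 0, 0]},
  ],
)

```text
clock: 7.77
position: [0.6431, 0.0943, 0.0333]
ee_rot: [2.377, -2.054, -0.0]
force: [-1.4, -1.0, 1.4]
width: 0.322
```

Emit:
jog_arm(
  commands=[
    {"translation": [0, -0.6, 0], "turn": [0, 0, 0]},
    {"translation": [0, -0.6, 0], "turn": [0, 0, 0]},
  ],
)

```text
clock: 7.93
position: [0.6438, 0.0944, 0.0334]
ee_rot: [-2.377, 2.054, -0.0]
force: [-1.3, -0.5, 1.8]
width: 0.321
```

Emit:
jog_arm(
  commands=[
    {"translation": [0, -0.6, 0], "turn": [0, 0, 0]},
    {"translation": [0, -0.6, 0], "turn": [0, 0, 0]},
  ],
)

```text
clock: 8.1
position: [0.6444, 0.0946, 0.0334]
ee_rot: [-2.377, 2.054, -0.0]
force: [-2.5, -0.5, 2.8]
width: 0.324
```

Emit:
jog_arm(
  commands=[
    {"translation": [0, -0.4, -0.2], "turn": [0, 0, 0]},
    {"translation": [0, -0.4, -0.2], "turn": [0, 0, 0]},
  ],
)

```text
clock: 8.27
position: [0.6447, 0.0946, 0.0334]
ee_rot: [2.377, -2.054, -0.0]
force: [-1.4, -0.6, 1.8]
width: 0.321
```

Emit:
jog_arm(
  commands=[
    {"translation": [0, -0.4, 0], "turn": [0, 0, 0]},
    {"translation": [0, -0.4, 0], "turn": [0, 0, 0]},
  ],
)

```text
clock: 8.43
position: [0.6449, 0.0946, 0.0334]
ee_rot: [2.377, -2.054, -0.0]
force: [-2.4, -0.5, 2.3]
width: 0.321
```

Emit:
jog_arm(
  commands=[
    {"translation": [0, -0.4, 0], "turn": [0, 0, 0]},
    {"translation": [0, -0.4, 0], "turn": [0, 0, 0]},
  ],
)

```text
clock: 8.6
position: [0.6452, 0.0946, 0.0334]
ee_rot: [2.377, -2.053, -0.001]
force: [-3.4, -0.5, 2.9]
width: 0.318
```

```bash
python3 - <<'E'
from h import *
F=[];P=[]
for _ in range(4):
    arm.get_image('top'); s=arm.observe(); F.append(s['force']);P.append(s['position'])
print(np.mean(F,0),np.mean(P,0),np.std(F,0),s['clock'])
E
```

```text
[-3.49669702 -0.90505781  2.59235736] [0.64521143 0.09452264 0.03342261] [0.79433846 0.41403442 0.27931762] 8.8
```

Emit:
jog_arm(
  commands=[
    {"translation": [0, -0.4, -0.2], "turn": [0, 0, 0]},
    {"translation": [0, -0.4, -0.2], "turn": [0, 0, 0]},
  ],
)

```text
clock: 8.97
position: [0.6454, 0.0946, 0.0335]
ee_rot: [2.376, -2.053, -0.001]
force: [-4.7, -1.8, 2.6]
width: 0.323
```

Emit:
jog_arm(
  commands=[
    {"translation": [0, -0.4, 0], "turn": [0, 0, 0]},
    {"translation": [0, -0.4, 0], "turn": [0, 0, 0]},
    {"translation": [0, -0.4, 0], "turn": [0, 0, 0]},
  ],
)

```text
clock: 9.22
position: [0.6454, 0.0946, 0.0335]
ee_rot: [2.376, -2.053, -0.001]
force: [-6.6, -2.1, 4.3]
width: 0.321
```

```bash
cat > fz.py <<'E'
from h import *
F=[];P=[]
for _ in range(4):
    arm.get_image('top'); s=arm.observe(); F.append(s['force']);P.append(s['position'])
F=np.mean(F,0);P=np.mean(P,0); c,q=np.cos(np.radians(8.4)),np.sin(np.radians(8.4))
print('F world',F.round(2),'jig x,y',round(F[0]*c+F[1]*q,2),round(-F[0]*q+F[1]*c,2),'P',P.round(4),round(s['width'],3),round(s['clock'],2))
E
python3 fz.py
```

```text
F world [-6.72 -1.3   4.08] jig x,y -6.84 -0.3 P [0.6454 0.0946 0.0335] 0.321 9.42
```

Emit:
jog_arm(
  commands=[
    {"translation": [0, 0.4, -0.4], "turn": [0, 0, 0]},
    {"translation": [0, 0.4, -0.4], "turn": [0, 0, 0]},
  ],
)

```text
clock: 9.58
position: [0.6455, 0.0945, 0.0337]
ee_rot: [2.377, -2.054, -0.001]
force: [-3.4, -2.1, -0.7]
width: 0.324
```

Emit:
jog_arm(
  commands=[
    {"translation": [0, 0, 0], "turn": [0, 0, 0]},
    {"translation": [0, 0, 0], "turn": [0, 0, 0]},
    {"translation": [0, 0, 0], "turn": [0, 0, 0]},
    {"translation": [0, 0, 0], "turn": [0, 0, 0]},
  ],
  claw=-0.3,
)

```text
clock: 9.92
position: [0.6467, 0.0951, 0.0344]
ee_rot: [-2.376, 2.053, -0.001]
force: [-0.1, -0.0, -0.7]
width: 0.561
```

```bash
python3 - <<'E'
from h import *
s=st(); i=arm.camera_info('wrist'); im=arm.get_image('wrist')
np.savez('w7.npz',eye=i['eye'],rotation=i['rotation'],cx=i['cx'],cy=i['cy'],vertical_fov=i['vertical_fov'],im=im)
c=im[140:260,170:350]; cv2.imwrite('pics/w7c.png',cv2.resize(c,None,fx=4,fy=4,interpolation=cv2.INTER_CUBIC))
E
```

```text
t 9.92 p [0.6467 0.0951 0.0344] F [-0.15 -0.01 -0.7 ] w 0.561
```

View pics/w7c.png

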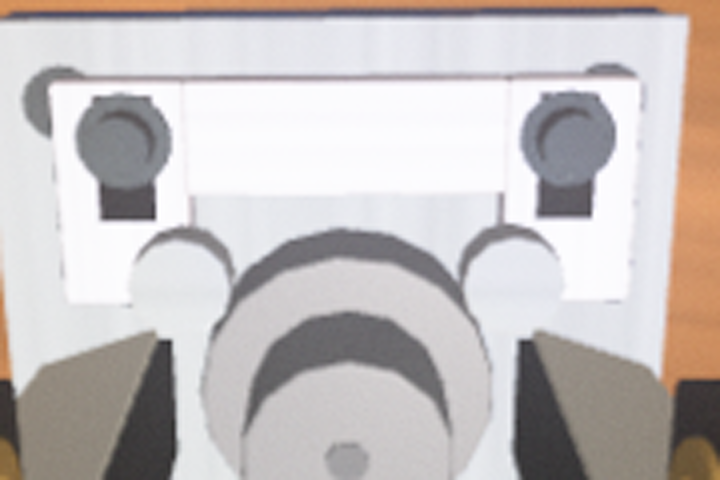

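Emit:
jog_arm(
  commands=[
    {"translation": [0, 0, -5], "turn": [0, 0, 0]},
    {"translation": [0, 0, -20], "turn": [0, 0, 0]},
    {"translation": [0, 0, -50], "turn": [0, 0, 0]},
    {"translation": [0, 0, -85], "turn": [0, 0, 0]},
    {"translation": [0, 20, -110], "turn": [0, 0, 0]},
    {"translation": [0, 55, -120], "turn": [0, 0, 0]},
    {"translation": [0, 92, -120], "turn": [0, 0, 0]},
    {"translation": [0, 130, -120], "turn": [0, 0, 0]},
    {"translation": [0, 168, -120], "turn": [0, 0, 0]},
    {"translation": [0, 200, -120], "turn": [0, 0, 0]},
    {"translation": [0, 211, -120], "turn": [0, 0, 0]},
    {"translation": [0, 211, -120], "turn": [0, 0, 0]},
  ],
)

```text
clock: 10.97
position: [0.4346, 0.0636, 0.1547]
ee_rot: [2.377, -2.053, 0.0]
force: [1.1, 0.7, -0.2]
width: 0.649
```

Emit:
jog_arm(
  commands=[
    {"translation": [0, 0, 0], "turn": [0, 0, 0]},
    {"translation": [0, 0, 0], "turn": [0, 0, 0]},
    {"translation": [0, 0, 0], "turn": [0, 0, 0]},
    {"translation": [0, 0, 0], "turn": [0, 0, 0]},
    {"translation": [0, 0, 0], "turn": [0, 0, 0]},
    {"translation": [0, 0, 0], "turn": [0, 0, 0]},
  ],
  claw=1,
  grip_force=10,
)

```text
clock: 11.47
position: [0.4375, 0.0642, 0.1539]
ee_rot: [2.377, -2.054, -0.0]
force: [0.3, -0.1, 0.0]
width: 0.265
```

```bash
python3 - <<'E'
from h import *
s=st(); i=arm.camera_info('wrist'); im=arm.get_image('wrist'); cv2.imwrite('pics/w8.png',im)
np.savez('w8.npz',eye=i['eye'],rotation=i['rotation'],cx=i['cx'],cy=i['cy'],vertical_fov=i['vertical_fov'],im=im)
for q,z in [('jig',0),('clamp_knob',.064)]:
  for r in arm.landmark_of('wrist',q)[:3]:
    print(q,round(r['confidence'],2),np.round(r['at'],1),np.round(at(i,r['at'],z)[:2],4))
E
```

```text
t 11.47 p [0.4375 0.0642 0.1539] F [ 0.32 -0.1   0.03] w 0.265
jig 0.8 [249.5  37. ] [0.5773 0.0912]
clamp_knob 0.92 [254.2 146.3] [0.4804 0.0721]
```

View pics/w8.png

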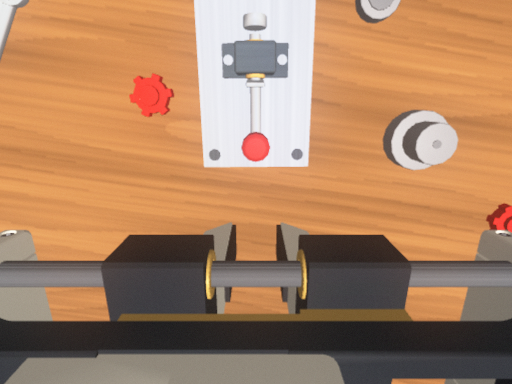

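Emit:
jog_arm(
  commands=[
    {"translation": [-1.5, 0, 20], "turn": [0, 0, 0]},
    {"translation": [-1.5, 0, 45], "turn": [0, 0, 0]},
    {"translation": [-1.5, 0, 70], "turn": [0, 0, 0]},
    {"translation": [-1.5, 0, 88], "turn": [0, 0, 0]},
    {"translation": [-1.5, 0, 95], "turn": [0, 0, 0]},
    {"translation": [-1.5, 0, 95], "turn": [0, 0, 0]},
    {"translation": [-1.5, 0, 95], "turn": [0, 0, 0]},
  ],
)

```text
clock: 12.2
position: [0.4371, 0.0657, 0.0594]
ee_rot: [2.377, -2.054, -0.0]
force: [-0.1, -0.3, 0.6]
width: 0.004
```

Emit:
jog_arm(
  commands=[
    {"translation": [0, -3, 0], "turn": [0, 0, 0]},
    {"translation": [0, -7, 0], "turn": [0, 0, 0]},
    {"translation": [0, -11, 0], "turn": [0, 0, 0]},
    {"translation": [0, -14, 0], "turn": [0, 0, 0]},
    {"translation": [0, -16, 0], "turn": [0, 0, 0]},
    {"translation": [0, -16, 0], "turn": [0, 0, 0]},
  ],
)

```text
clock: 12.7
position: [0.4536, 0.0681, 0.0594]
ee_rot: [-2.377, 2.054, -0.001]
force: [0.5, 1.1, -0.7]
width: -0.001
```

Emit:
jog_arm(
  commands=[
    {"translation": [0, -1.5, 0], "turn": [0, 0, 0]},
    {"translation": [0, -3, 0], "turn": [0, 0, 0]},
    {"translation": [0, -4.5, 0], "turn": [0, 0, 0]},
    {"translation": [0, -6, 0], "turn": [0, 0, 0]},
    {"translation": [0, -7, 0], "turn": [0, 0, 0]},
    {"translation": [0, -8, 0], "turn": [0, 0, 0]},
  ],
)

```text
clock: 13.2
position: [0.4594, 0.0688, 0.0589]
ee_rot: [2.376, -2.052, -0.002]
force: [-4.8, -0.9, 3.5]
width: 0.009
```

Emit:
jog_arm(
  commands=[
    {"translation": [0, -1.5, 0], "turn": [0, 0, 0]},
    {"translation": [0, -3, 0], "turn": [0, 0, 0]},
    {"translation": [0, -4.5, 0], "turn": [0, 0, 0]},
    {"translation": [0, -6, 0], "turn": [0, 0, 0]},
    {"translation": [0, -7, 0], "turn": [0, 0, 0]},
    {"translation": [0, -8, 0], "turn": [0, 0, 0]},
  ],
)

```text
clock: 13.7
position: [0.4676, 0.07, 0.0589]
ee_rot: [2.376, -2.053, -0.002]
force: [-4.8, 0.2, 3.2]
width: 0.004
```

Emit:
jog_arm(
  commands=[
    {"translation": [0, -1.5, 0], "turn": [0, 0, 0]},
    {"translation": [0, -3, 0], "turn": [0, 0, 0]},
    {"translation": [0, -4.5, 0], "turn": [0, 0, 0]},
    {"translation": [0, -6, 0], "turn": [0, 0, 0]},
    {"translation": [0, -7, 0], "turn": [0, 0, 0]},
    {"translation": [0, -8, 0], "turn": [0, 0, 0]},
  ],
)

```text
clock: 14.2
position: [0.4756, 0.0713, 0.0589]
ee_rot: [2.376, -2.053, -0.002]
force: [-6.3, -0.3, 3.0]
width: 0.005
```

```bash
python3 - <<'E'
from h import *
s=st(); i=arm.camera_info('wrist'); im=arm.get_image('wrist')
cv2.imwrite('pics/w9.png',cv2.resize(im[0:190,150:360],None,fx=3,fy=3,interpolation=cv2.INTER_CUBIC))
E
```

```text
t 14.2 p [0.4756 0.0713 0.0589] F [-6.31 -0.32  2.95] w 0.005
```

View pics/w9.png

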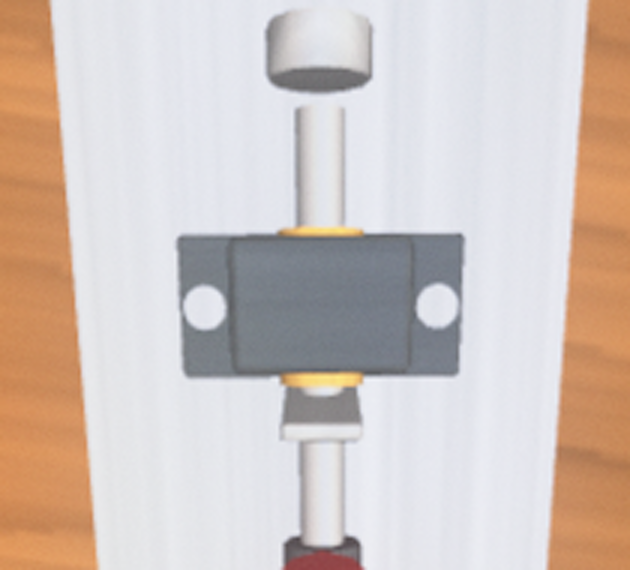

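Emit:
jog_arm(
  commands=[
    {"translation": [0, -1, 0], "turn": [0, 0, 0]},
    {"translation": [0, -2, 0], "turn": [0, 0, 0]},
    {"translation": [0, -3, 0], "turn": [0, 0, 0]},
    {"translation": [0, -4, 0], "turn": [0, 0, 0]},
    {"translation": [0, -5, 0], "turn": [0, 0, 0]},
    {"translation": [0, -6, 0], "turn": [0, 0, 0]},
    {"translation": [0, -7, 0], "turn": [0, 0, 0]},
  ],
)

```text
clock: 14.83
position: [0.4827, 0.0724, 0.0589]
ee_rot: [2.377, -2.053, -0.001]
force: [-4.4, -0.0, 3.0]
width: 0.003
```

Emit:
jog_arm(
  commands=[
    {"translation": [0, -0.5, 0], "turn": [0, 0, 0]},
    {"translation": [0, -1, 0], "turn": [0, 0, 0]},
    {"translation": [0, -1.5, 0], "turn": [0, 0, 0]},
    {"translation": [0, -2, 0], "turn": [0, 0, 0]},
  ],
)

```text
clock: 15.17
position: [0.4847, 0.0727, 0.0589]
ee_rot: [2.377, -2.053, -0.001]
force: [-4.4, 0.9, 3.3]
width: 0.006
```

Emit:
jog_arm(
  commands=[
    {"translation": [0, -0.5, 0], "turn": [0, 0, 0]},
    {"translation": [0, -1, 0], "turn": [0, 0, 0]},
    {"translation": [0, -1.2, 0], "turn": [0, 0, 0]},
  ],
)

```text
clock: 15.42
position: [0.486, 0.0729, 0.0589]
ee_rot: [2.377, -2.053, -0.001]
force: [-5.5, 0.2, 2.1]
width: 0.006
```

Emit:
jog_arm(
  commands=[
    {"translation": [0, -0.5, 0], "turn": [0, 0, 0]},
    {"translation": [0, -1, 0], "turn": [0, 0, 0]},
    {"translation": [0, -1, 0], "turn": [0, 0, 0]},
  ],
)

```text
clock: 15.67
position: [0.487, 0.0731, 0.059]
ee_rot: [2.377, -2.053, -0.001]
force: [-4.8, 0.4, 2.0]
width: 0.004
```

Emit:
jog_arm(
  commands=[
    {"translation": [0, -0.5, 0], "turn": [0, 0, 0]},
    {"translation": [0, -1, 0], "turn": [0, 0, 0]},
    {"translation": [0, -1, 0], "turn": [0, 0, 0]},
  ],
)

```text
clock: 15.92
position: [0.4881, 0.0732, 0.0589]
ee_rot: [2.377, -2.053, -0.001]
force: [-5.4, 0.4, 1.4]
width: 0.001
```

Emit:
jog_arm(
  commands=[
    {"translation": [0, -0.5, 0], "turn": [0, 0, 0]},
    {"translation": [0, -1, 0], "turn": [0, 0, 0]},
    {"translation": [0, -1, 0], "turn": [0, 0, 0]},
  ],
)

```text
clock: 16.17
position: [0.4892, 0.0734, 0.059]
ee_rot: [2.377, -2.053, -0.001]
force: [-5.3, -0.3, 1.1]
width: 0.003
```

Emit:
jog_arm(
  commands=[
    {"translation": [0, -0.5, 0], "turn": [0, 0, 0]},
    {"translation": [0, -0.9, 0], "turn": [0, 0, 0]},
    {"translation": [0, -0.9, 0], "turn": [0, 0, 0]},
  ],
)

```text
clock: 16.42
position: [0.4901, 0.0735, 0.059]
ee_rot: [2.377, -2.053, -0.001]
force: [-5.0, -0.4, 1.7]
width: 0.006
```

Emit:
jog_arm(
  commands=[
    {"translation": [0, -0.5, 0], "turn": [0, 0, 0]},
    {"translation": [0, -0.9, 0], "turn": [0, 0, 0]},
    {"translation": [0, -0.9, 0], "turn": [0, 0, 0]},
  ],
)

```text
clock: 16.67
position: [0.491, 0.0737, 0.059]
ee_rot: [2.377, -2.053, -0.001]
force: [-5.1, 1.2, 2.2]
width: 0.004
```

Emit:
jog_arm(
  commands=[
    {"translation": [0, -0.4, 0], "turn": [0, 0, 0]},
    {"translation": [0, -0.7, 0], "turn": [0, 0, 0]},
    {"translation": [0, -0.7, 0], "turn": [0, 0, 0]},
  ],
)

```text
clock: 16.92
position: [0.4911, 0.0737, 0.0589]
ee_rot: [2.376, -2.053, -0.002]
force: [-7.6, 0.3, 3.2]
width: 0.009
```

Emit:
jog_arm(
  commands=[
    {"translation": [0, -0.3, 0], "turn": [0, 0, 0]},
    {"translation": [0, -0.5, 0], "turn": [0, 0, 0]},
    {"translation": [0, -0.5, 0], "turn": [0, 0, 0]},
  ],
)

```text
clock: 17.17
position: [0.4913, 0.0737, 0.0589]
ee_rot: [2.376, -2.052, -0.002]
force: [-7.6, 1.0, 4.1]
width: 0.005
```

```bash
python3 fz.py
```

```text
F world [-8.35  0.61  4.2 ] jig x,y -8.17 1.82 P [0.4913 0.0737 0.0589] 0.004 17.37
```

Emit:
jog_arm(
  commands=[
    {"translation": [0, -0.3, 0], "turn": [0, 0, 0]},
    {"translation": [0, -0.6, 0], "turn": [0, 0, 0]},
    {"translation": [0, -0.6, 0], "turn": [0, 0, 0]},
  ],
)

```text
clock: 17.62
position: [0.4914, 0.0737, 0.0588]
ee_rot: [2.376, -2.052, -0.003]
force: [-9.9, 0.2, 6.4]
width: 0.005
```

```bash
python3 fz.py
```

```text
F world [-9.29  0.47  6.18] jig x,y -9.12 1.82 P [0.4914 0.0737 0.0589] 0.007 17.82
```

Emit:
jog_arm(
  commands=[
    {"translation": [0, -0.4, -0.3], "turn": [0, 0, 0]},
    {"translation": [0, -0.7, -0.5], "turn": [0, 0, 0]},
    {"translation": [0, -0.7, -0.5], "turn": [0, 0, 0]},
  ],
)

```text
clock: 18.07
position: [0.4914, 0.0737, 0.059]
ee_rot: [2.375, -2.051, -0.004]
force: [-10.1, 0.8, 2.6]
width: 0.003
```

```bash
python3 fz.py
```

```text
F world [-10.14   0.11   3.19] jig x,y -10.01 1.59 P [0.4914 0.0737 0.059 ] 0.008 18.27
```

Emit:
jog_arm(
  commands=[
    {"translation": [0, -0.5, 0], "turn": [0, 0, 0]},
    {"translation": [0, -1, -0.2], "turn": [0, 0, 0]},
    {"translation": [0, -1, -0.2], "turn": [0, 0, 0]},
  ],
)

```text
clock: 18.52
position: [0.4916, 0.0737, 0.059]
ee_rot: [2.374, -2.05, -0.006]
force: [-11.4, 0.1, 3.7]
width: 0.005
```

```bash
python3 fz.py
```

```text
F world [-12.11   0.22   3.91] jig x,y -11.95 1.99 P [0.4916 0.0737 0.059 ] 0.006 18.72
```

Emit:
jog_arm(
  commands=[
    {"translation": [0, 2, 0], "turn": [0, 0, 0]},
    {"translation": [0, 5, 0], "turn": [0, 0, 0]},
    {"translation": [0, 15, 0], "turn": [0, 0, 0]},
    {"translation": [0, 30, 0], "turn": [0, 0, 0]},
    {"translation": [0, 35, -20], "turn": [0, 0, 0]},
    {"translation": [0, 35, -55], "turn": [0, 0, 0]},
    {"translation": [0, 30, -95], "turn": [0, 0, 0]},
    {"translation": [0, 10, -120], "turn": [0, 0, 0]},
    {"translation": [0, -20, -125], "turn": [0, 0, 0]},
    {"translation": [0, -45, -125], "turn": [0, 0, 0]},
    {"translation": [0, -55, -125], "turn": [0, 0, 0]},
    {"translation": [0, -55, -125], "turn": [0, 0, 0]},
  ],
)

```text
clock: 19.72
position: [0.5512, 0.0823, 0.1848]
ee_rot: [-2.375, 2.053, -0.002]
force: [-1.0, -1.1, 0.3]
width: 0.001
```

```bash
python3 - <<'E'
from h import *
s=st(); i=arm.camera_info('wrist'); im=arm.get_image('wrist')
np.savez('w10.npz',eye=i['eye'],rotation=i['rotation'],cx=i['cx'],cy=i['cy'],vertical_fov=i['vertical_fov'],im=im)
cv2.imwrite('pics/w10.png',cv2.resize(im[20:220,160:340],None,fx=3,fy=3,interpolation=cv2.INTER_CUBIC))
E
```

```text
t 19.72 p [0.5512 0.0823 0.1848] F [-0.98 -1.11  0.31] w 0.001
```

View pics/w10.png

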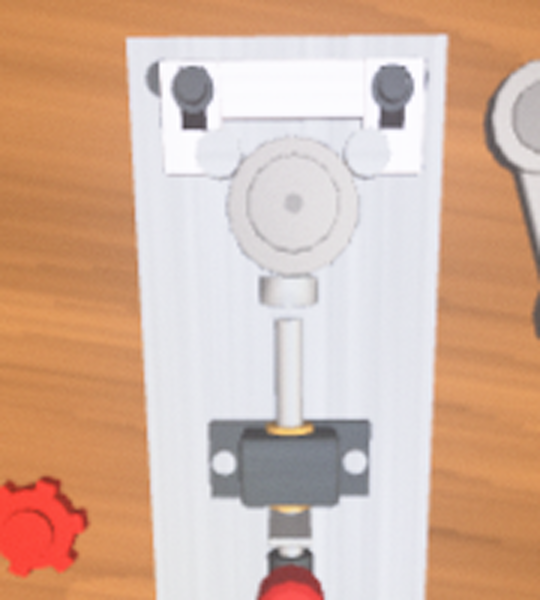

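```bash
python3 -c "
from h import *
st(); print(arm.sign_off())"
```

```text
t 19.77 p [0.5493 0.0821 0.1844] F [-0.02  0.3  -0.34] w 0.007
the job is handed in; nothing more can be done
None
```

The terminal is in the jig, seated on both locating buttons and clamped. The job was handed in at about 20 s of the 70 s allowed; sign-off reported no verdict.

- **Pick-up:** I took the middle-sized terminal (flange about 46 mm across in the picture) by its boss. When lifted it weighed about 4.4 N, which fits 0.45 kg.
- **Seating:** I lowered it until I felt the bed, then slid it home with the clamp back. It stopped at about 7 N along the jig with almost no sideways force (0.3 N), so both buttons were taking the load.
- **Clamping:** I pushed the knob with closed fingers. The rod slid at about 5 N, and I pressed to about 12 N after the nose touched, roughly 7 N more than the sliding force. Then I backed straight off.
- **Last checks:** The final wrist picture shows the flange against both buttons and the nose against the terminal. The arm was clear at z = 0.18 m, with force readings near zero. I saw nothing else moved, though not every bystander was in the last picture.
- **Odd readings:** Measured positions varied by about 1 to 2 mm between readings, so I relied on force for the final contacts. While pressing the knob there was also an unexplained vertical force, up to about 6 N, which I reduced by raising the tool slightly.

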